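Short spin on the microcentrifuge

ROBOT

A 7-joint arm with a two-finger parallel gripper is mounted at the origin on a cart in front of the work surface, level with it; the furniture and walls round the work are solid. World frame = base frame: x ahead of the robot, y to its left, z up, the work surface at z = 0. Lengths are in m, angles in rad, forces in N, time in s.
With the tool pointing down it reaches from about 0.425 to 0.925 m from the base axis. Payload 6.8 kg.
Tool frame: the origin (TCP) lies between the finger pads; the fingertips stand 11 mm ahead of it and the grasp point (between the pads) lies 8 mm behind it; z points along the fingers, y is the line along which they close (so a half turn about z gives the same grasp; the last joint's range is limited). The gripper opens to 85 mm and grips with 20 to 120 N. Pads are 22 mm wide; open, the fingers measure 114 mm over their backs; the gripper's body (76 mm by 85 mm) begins 54 mm behind the grasp point. The pads swing forward as they close: fully open they stand 13 mm farther back than shut.
Start: joints at [1.037, 0.477, 0.022, 1.555, -0.011, 1.109, -0.083], TCP at [0.279, -0.615, 0.242] pointing down, gripper open.
Joint ranges: [-2.96, 2.96], [-0.34, 2.1], [-1.41, 1.46], [0.24, 2.44], [-1.37, 4.51], [0.17, 1.92], [-2.96, 2.96]. Speed limits (rad/s): [2.39, 2.39, 3.14, 3.14, 3.14, 3.14, 3.14].

INTERFACE

Orientations are given as a rotation vector (axis times angle).
In Python, from bench import r gives the robot as it stands.
- The arm moves only by the tool send_rows, never from a script. Its argument "deltas" is a list of rows, each an object of numbers: "dx", "dy", "dz": the shift along the world's x, y, z in mm; "rx", "ry", "rz": the turn, a rotation vector about the world's x, y, z in degrees. A call has 1 to 5 rows; each row is the pose to reach, as a shift and turn from the pose commanded when the call began; what a row does not reach only later rows make up. A row lasts 1/12 s, in which the tool goes at most 41.7 mm and 7.16 degrees, less where a joint would pass 70% of its speed; a pose out of reach is approached as far as the arm can. A call with a gripper value outside its range is refused whole. "jaw" is the finger opening in mm, from 0 to 85.4, set as the call begins (left out, the last holds). The fingers move at their own pace and stop on an object; "newtons" is the grip in N (left out, the last holds). Time passes only in rows, so rows that repeat a pose let the fingers close. It gives the time, the measured TCP pose, the force, the opening and the grip force at its end, in the units of the state.
- r.get_obs(): the state, without advancing time (a new reading comes with each control period).
- r.grab_frame(name): name is "scene" or "top"; returns a dict with "frame" (400x640x3 uint8, blue, green, red), "z_map" (400x640 float32, m along the optical axis (not along the pixel's ray), 0 where there is no reading), "vertical_fov" (degrees; the focal length in pixels is half the picture's height over the tangent of half this angle, whatever the lens; pixels are square), "cx", "cy" (the principal point, pixels), "distortion" ([k1, k2, p1, p2, k3] as OpenCV has them; the pictures are not rectified), "xyz" and "orientation" of the camera in the world. Camera axes: x right, y down, z forward; pixel columns grow to the right and rows downward; lengths in m; the calibration is good to about 2 mm. A picture is of the moment at which its call begins.
- r.hand_in(): hands the job in; it is judged then, once.
The state is a dict: "clock": time; "joints": joint angles; "qvel": joint speeds; "tau": joint torques, N m; "tcp_pos": TCP position; "orientation": TCP orientation; "contact_force": force on the tool from outside, world axes, zero at the start; "moment": the same for the moment, N m; "grip_width": finger opening in m; "gripper_force": force on a finger pad.
Only numpy, scipy, OpenCV 4.12 (cv2) and the standard library are available. Lean on these libraries where they do the work, as an engineer would, in place of code of your own. Each camera call takes 0.05 s, during which the arm holds its last target. There are 200 camera calls.

TASK

Give the tubes in the microcentrifuge a short spin. First switch the machine on at its mains rocker, so that it registers the lid closing; then push the sprung lid down until its catch snaps and it stays shut by itself; then press the round short-spin key fully down and keep it pressed, because the rotor turns only while that key is held: finish while still holding the key down. Only press and push: leave the wide start/stop key and the things standing round the machine alone.

Things in the scene. Friction and masses are not known exactly. Their poses are not given: they have to be found in the camera images.
- centrifuge: white benchtop microcentrifuge, 220 mm deep (x) x 210 wide (y), fixed; origin at bench height, x axis from its front (key panel, towards the robot) to its rear (lid hinge), z up. Body top 105 mm high from x -58 to +102 mm; in front the panel slopes 15 deg down to the front (mid x -86, z 70 mm). Across it, left to right: display and flat pads (fixed), wide key, round key, black rocker
- mains (a joint): mains rocker at the right end of the panel, rad: 0 off (far half, nearer the lid, stands up), 0.36 on (far half down, near half up). Pressed down near the end of the far half it snaps over its middle at about 3 N and stays
- mains_far (a point): on the top face of the rocker's far half, 13 mm beyond its pivot: press here, straight down; it sinks about 5 mm. Rocker black, 36 mm front to rear, 22 wide, 7 to 13 mm proud. Pressing more than 10 mm nearer the front is blocked by the near half; the step up to the lid deck is about 28 mm to the rear
- lid (a joint): lid hinge, rad: 0 fully shut, starts open at 0.93 to 1.17. A spring lifts it: let go half way, it rises again. In the last 0.1 rad a steel bar under its front pushes a spring catch aside, which snaps over the bar at about 0.01 and holds the lid (it then rests at 0.01). About 2 N at lid_front moves it, 6 to 8 N snaps it; the stop at 0 is rigid
- lid_front (a point): on the lid's outer (top) face, mid width, 135 mm from the hinge line and 12 mm above it: push here. Grey lid, 190 mm wide, 12 thick, reaching 27 mm past this point; its round clear window begins 22 mm nearer the hinge. 122 mm above the bench when shut, 233 at 1.05 rad. Own x axis points to the hinge, z out of the outer face
- lid_hinge (a point): middle of the lid's hinge line, 93 mm behind the centrifuge's origin, 110 mm above the bench; the line runs along the centrifuge's y axis. Opening turns lid_front up and to the rear
- short_key (a joint): round short-spin key, m: 0 up, 0.004 fully down; spring, 1.5 N to start, 4 N fully down; springs back when let go. It moves square to the sloped panel; a straight downward push works
- short_key_top (a point): centre of the round key's top: white, 20 mm across, 8 mm proud of the panel when up; from its centre 27 mm to the wide key's edge, 28 mm to the rocker's frame, 25 mm to the shut lid's front lip
- run_key (a joint): wide start/stop key, m: 0 up, 0.004 down, same spring; to be left alone
- run_key_top (a point): centre of the wide key's top: white rectangle 30 mm wide (y) x 16 mm, 8 mm proud, 42 mm left of the round key
- tube_rack: bystander: orange tube rack with capped tubes, 190 x 66 x 110 mm, left of the machine; origin under its centre
- vial: bystander: clear vial with blue cap, 26 mm across, 50 mm high, right of the machine; origin under its centre
- petri_stack: bystander: stack of petri dishes, 59 mm across, 31 mm high, right of the machine; origin under its centre
- marker: bystander: marker pen, 138 x 15 x 15 mm, lying on the bench to the right; origin under its centre. Behind it stands the computer monitor, edge-on to the robot: an upright wall 25 mm thick from x 0.58 to 1.12 m at y -0.20 m, 0.18 to 0.50 m above the bench; keep the arm clear of it when swinging in from the right

How it is judged:
On the way, in this order (a step that is already met when the one before it is completed fails the run):
1. the mains rocker is switched on, the far half down (value of joint mains above 0.28 rad), for 0.2 s.
2. the lid is caught and stays shut with nothing touching it (value of joint lid below 0.03 rad and contact force between lid and the arm below 0.2 N and contact force between lid and the fingers below 0.2 N), for 0.3 s.
3. the round short-spin key is held down by the fingers (value of joint short_key above 0.003 m and contact force between the fingers and short_key above 1 N), for 0.5 s.
At the end, for the whole second after the job is handed in: Mains rocker on (over 0.28 of 0.36 rad), lid caught shut (under 0.03 rad), round short-spin key down at least 3 of its 4 mm with the fingers pressing on it by more than 1 N, wide key up, rack, vial, dishes and marker within 20 mm of where they stood (all of step 3 and value of joint mains above 0.28 rad and value of joint lid below 0.03 rad and value of joint run_key below 0.0015 m and distance of each of tube_rack, vial, petri_stack, marker from where it was at the start of the episode below 0.02 m); the arm keeps its last pose, push and grip.
It fails at once if the lid is pushed shut while the mains is still off (value of joint lid below 0.05 rad and value of joint mains below 0.18 rad).
It fails at once if the short-spin key is pressed while the lid is open or the mains off (value of joint short_key above 0.002 m and (value of joint lid above 0.05 rad or value of joint mains below 0.18 rad)).
It fails at once if the wide start/stop key is pressed (value of joint run_key above 0.002 m).
It fails at once if a thing beside the machine is lifted or shifted by more than 20 mm (distance of any of tube_rack, vial, petri_stack, marker from where it was at the start of the episode above 0.02 m).
It also fails if it takes over 58 s, if anything falls off the work surface, if the arm or the gripper's body presses on something with over 40 N, if the wrist force passes 120 N, or if a joint passes its speed limit or range.

## Working session

There is one attempt and no reset: what is moved stays moved. The work goes in short steps, Python scripts to look and compute and a tool call to move; the robot and the scene stay as the last step left them, time stands still between calls to the robot, and variables do not carry over. Pictures are saved under pics/ and viewed, at most 10 in all, crops included, and the job is handed in when it is done.

Besides the shell and the picture viewer there is one more tool, called after "Call:" as name(argument=value, ...), one argument or row to a line, values as JSON. send_rows: Moves the arm, as the interface text tells. Its arguments: {"type":"object","properties":{"deltas":{"type":"array","items":{"type":"object","properties":{"dx":{"type":"number"},"dy":{"type":"number"},"dz":{"type":"number"},"rx":{"type":"number"},"ry":{"type":"number"},"rz":{"type":"number"}}}},"jaw":{"type":"number"},"newtons":{"type":"number"}},"required":["deltas"]}

```bash
mkdir -p pics
cat > h.py <<'E'
import numpy as np, cv2
from scipy.spatial.transform import Rotation as R
from bench import r
def grab(n):
    g=r.grab_frame(n); f=200/np.tan(np.radians(g["vertical_fov"])/2)
    g["K"]=np.array([[f,0,g["cx"]],[0,f,g["cy"]],[0,0,1]]); 
    o=np.array(g["orientation"]); g["R"]=R.from_rotvec(o).as_matrix() if o.size==3 else o
    g["D"]=np.array(g["distortion"],float); g["t"]=np.array(g["xyz"]); return g
def cloud(g):
    v,u=np.mgrid[0:400,0:640]; p=np.stack([u,v],-1).reshape(-1,1,2).astype(float)
    n=cv2.undistortPoints(p,g["K"],g["D"]).reshape(400,640,2); z=g["z_map"]
    c=np.dstack([n*z[...,None],z])@g["R"].T+g["t"]; c[z==0]=np.nan; return c
def px(g,P):
    q=(np.atleast_2d(P)-g["t"])@g["R"]; return cv2.projectPoints(q,np.zeros(3),np.zeros(3),g["K"],g["D"])[0].reshape(-1,2)
E
python3 - <<'E'
from h import *
o=r.get_obs(); print({k:np.round(v,3) for k,v in o.items()})
for n in("scene","top"):
    g=grab(n); cv2.imwrite(f"pics/{n}0.png",g["frame"]); np.save(f"{n}0.npy",cloud(g)); print(n,g["xyz"],g["orientation"],g["vertical_fov"])
E
```

```text
{'clock': np.float64(0.0), 'joints': array([ 1.037,  0.478,  0.022,  1.556, -0.011,  1.109, -0.083]), 'qvel': array([-0.001,  0.   , -0.001,  0.001, -0.001,  0.   , -0.002]), 'tau': array([ 0.0000e+00, -5.9645e+01,  1.6080e+00, -2.8119e+01,  1.2000e-02,
        9.0000e-03,  0.0000e+00]), 'tcp_pos': array([ 0.279, -0.614,  0.241]), 'orientation': array([-3.069e+00, -6.630e-01,  1.000e-03]), 'contact_force': array([-0.979,  0.243,  0.537]), 'moment': array([ 0.007,  0.006, -0.055]), 'gripper_force': np.float64(0.0), 'grip_width': np.float64(0.086)}
scene [-0.0466344  -0.48138374  0.54593582] [-1.89233985  0.78306241 -0.51778645] 49.08904965963236
top [0.46627859 0.16194647 0.97797379] [-2.17094943  2.12216574 -0.22854584] 53.646063749162714
```

View pics/scene0.png

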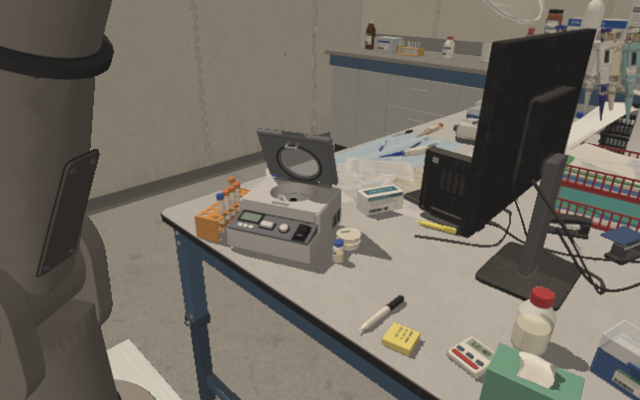

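View pics/top0.png

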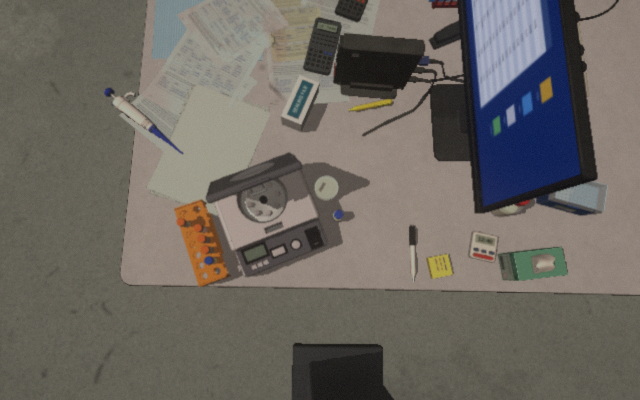

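The scene shows the machine with open lid at about (285,205), and the marker, vial and dishes to its right. In the top view, the keys are around (279,252), (296,244) and the rocker is near (315,237). I'll enlarge that area.

Run:
```python
from h import *
im=cv2.imread("pics/top0.png")[145:285,200:350]; cv2.imwrite("pics/topc.png",cv2.resize(im,None,fx=4,fy=4,interpolation=cv2.INTER_CUBIC))
c=np.load("top0.npy")
for n,(u,v) in dict(wide=(279,252),round=(296,244),rocker=(315,237),bodyL=(232,235),lidtop=(255,175),lidR=(297,158),lidL=(212,190),vial=(339,215),petri=(326,187),rackc=(201,243)).items(): print(n,np.round(np.nanmedian(c[v-1:v+2,u-1:u+2].reshape(-1,3),0),4))
```

```text
wide [0.5026 0.207  0.0746]
round [0.5214 0.1692 0.0754]
rocker [0.5383 0.1264 0.0752]
bodyL [0.5361 0.3094 0.1043]
lidtop [0.6423 0.2504 0.2317]
lidR [0.7413 0.1724 0.0026]
lidL [0.6129 0.3329 0.2202]
vial [0.5933 0.0693 0.0502]
petri [0.6646 0.0999 0.0315]
rackc [0.5194 0.3852 0.0575]
```

View pics/topc.png

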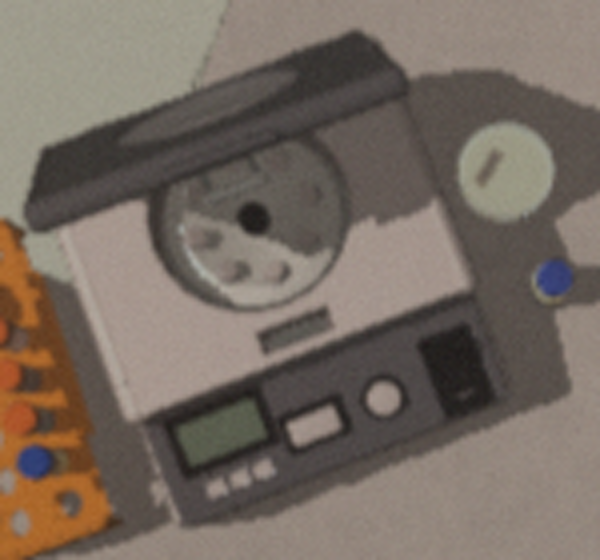

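```bash
cat >> h.py <<'E'
def ray(g,u,v,z):
    n=cv2.undistortPoints(np.array([[[u,v]]],float),g["K"],g["D"]).ravel(); d=g["R"]@np.r_[n,1]; return g["t"]+d*(z-g["t"][2])/d[2]
E
python3 - <<'E'
from h import *
g=grab("top"); C=lambda u,v:(200+(u+.5)/4-.5,145+(v+.5)/4-.5)
P={}
for n,u,v,z in [("deckFL",135,418,.105),("deckFR",470,290,.105),("wide",314,426,.078),("round",384,398,.078),("rock_fl",420,343,.085),("rock_fr",470,325,.085),("rock_nr",495,400,.072),("rock_nl",448,418,.072),("lidtipL",28,220,.25),("lidtipR",408,90,.25),("hole",253,218,.08)]:
    P[n]=ray(g,*C(u,v),z); print(n,np.round(P[n],4))
d=P["deckFL"]-P["deckFR"]; print("len",np.linalg.norm(d),"yaw",np.degrees(np.arctan2(-d[0],d[1])))
c=cloud(g); m=(c[...,0]>.4)&(c[...,0]<.8)&(c[...,1]>.05)&(c[...,1]<.35)
q=c[m&(abs(c[...,2]-.105)<.003)]; print(len(q),cv2.minAreaRect(q[:,:2].astype(np.float32)))
# panel plane fit & lid plane fit
q=c[m&(c[...,2]>.14)]; 
mu=q.mean(0);U=np.linalg.svd(q-mu)[2];print("lid",mu,U[2],len(q),q[:,2].max(), q[np.argmin(q[:,0])])
for u in range(296,322,2):
    print([tuple(np.round(c[v,u]*1000).astype(int)) for v in range(228,252,4)])
E
```

```text
deckFL [0.5056 0.3046 0.105 ]
deckFR [0.5801 0.1236 0.105 ]
wide [0.5044 0.2089 0.078 ]
round [0.5209 0.17   0.078 ]
rock_fl [0.5518 0.1505 0.085 ]
rock_fr [0.5627 0.1224 0.085 ]
rock_nr [0.5215 0.1067 0.072 ]
rock_nl [0.5107 0.1334 0.072 ]
lidtipL [0.5888 0.3348 0.25  ]
lidtipR [0.6559 0.1611 0.25  ]
hole [0.6219 0.2478 0.08  ]
len 0.1956663483092414 yaw 22.365849447663685
2899 ((0.601478636264801, 0.2637746334075928), (0.14964407682418823, 0.25487786531448364), 24.388805389404297)
lid [0.63914089 0.2554954  0.22335667] [0.81052007 0.34629293 0.4723753 ] 1792 0.26055446390305714 [0.584457   0.33019018 0.25002435]
[(np.int64(558), np.int64(170), np.int64(77)), (np.int64(548), np.int64(170), np.int64(78)), (np.int64(540), np.int64(170), np.int64(75)), (np.int64(530), np.int64(169), np.int64(80)), (np.int64(521), np.int64(169), np.int64(77)), (np.int64(513), np.int64(169), np.int64(65))]
[(np.int64(558), np.int64(166), np.int64(78)), (np.int64(549), np.int64(165), np.int64(73)), (np.int64(540), np.int64(165), np.int64(71)), (np.int64(530), np.int64(165), np.int64(76)), (np.int64(522), 
[... 2421 characters left out ...]
t64(75)), (np.int64(532), np.int64(124), np.int64(73)), (np.int64(523), np.int64(124), np.int64(70)), (np.int64(514), np.int64(123), np.int64(54))]
[(np.int64(559), np.int64(120), np.int64(70)), (np.int64(550), np.int64(120), np.int64(72)), (np.int64(540), np.int64(120), np.int64(77)), (np.int64(532), np.int64(119), np.int64(73)), (np.int64(523), np.int64(119), np.int64(71)), (np.int64(517), np.int64(116), np.int64(1))]
[(np.int64(560), np.int64(115), np.int64(68)), (np.int64(550), np.int64(115), np.int64(69)), (np.int64(541), np.int64(115), np.int64(68)), (np.int64(532), np.int64(114), np.int64(69)), (np.int64(523), np.int64(114), np.int64(66)), (np.int64(518), np.int64(110), np.int64(-2))]
```

The machine yaw is about 23°, and the key spacing matches (42 mm). Rocker pivot is near (0.537,0.128), the round key near (0.521,0.170), and the lid stands at about 1.08 rad. The tool yaw (24.4°) already nearly fits. I'll swing in on a short radius to stay clear of the monitor.

Call:
send_rows(
  deltas=[
    {"dx": 12, "dy": 38, "dz": 12},
    {"dx": 24, "dy": 76, "dz": 24},
    {"dx": 36, "dy": 114, "dz": 36},
    {"dx": 48, "dy": 152, "dz": 48},
    {"dx": 60, "dy": 190, "dz": 60},
  ],
  jaw=0,
  newtons=40,
)

```text
$.deltas[0]: bad value
```

Call:
send_rows(
  deltas=[
    {"dx": 16, "dy": 38},
    {"dx": 32, "dy": 76},
    {"dx": 48, "dy": 114},
    {"dx": 64, "dy": 152},
    {"dx": 80, "dy": 190},
  ],
)

```text
$.deltas[0]: bad value
```

Call:
send_rows(
  deltas=[
    {"dx": 8, "dy": 40},
    {"dx": 16, "dy": 80},
    {"dx": 24, "dy": 120},
    {"dx": 32, "dy": 160},
    {"dx": 40, "dy": 200},
  ],
)

```text
$.deltas[0]: bad value
```

Call:
send_rows(
  deltas=[
    {"dx": 12, "dy": 38, "dz": 12, "rx": 0, "ry": 0, "rz": 0},
    {"dx": 24, "dy": 76, "dz": 24, "rx": 0, "ry": 0, "rz": 0},
    {"dx": 36, "dy": 114, "dz": 36, "rx": 0, "ry": 0, "rz": 0},
    {"dx": 48, "dy": 152, "dz": 48, "rx": 0, "ry": 0, "rz": 0},
    {"dx": 60, "dy": 190, "dz": 60, "rx": 0, "ry": 0, "rz": 0},
  ],
  jaw=0,
  newtons=40,
)

```text
clock: 0.57
tcp_pos: [0.3389, -0.4228, 0.3025]
orientation: [-3.07, -0.663, 0.001]
contact_force: [2.3, -0.1, 0.5]
grip_width: 0.0254
gripper_force: 0.0
```

Call:
send_rows(
  deltas=[
    {"dx": 16, "dy": 38, "dz": 0, "rx": 0, "ry": 0, "rz": 0},
    {"dx": 32, "dy": 76, "dz": 0, "rx": 0, "ry": 0, "rz": 0},
    {"dx": 48, "dy": 114, "dz": 0, "rx": 0, "ry": 0, "rz": 0},
    {"dx": 64, "dy": 152, "dz": 0, "rx": 0, "ry": 0, "rz": 0},
    {"dx": 80, "dy": 190, "dz": 0, "rx": 0, "ry": 0, "rz": 0},
  ],
)

```text
clock: 0.98
tcp_pos: [0.4189, -0.2328, 0.3024]
orientation: [3.07, 0.663, 0.0]
contact_force: [0.7, -1.8, -1.1]
grip_width: 0.0001
gripper_force: 0.0
```

Call:
send_rows(
  deltas=[
    {"dx": 8, "dy": 40, "dz": 0, "rx": 0, "ry": 0, "rz": 0},
    {"dx": 16, "dy": 80, "dz": 0, "rx": 0, "ry": 0, "rz": 0},
    {"dx": 24, "dy": 120, "dz": 0, "rx": 0, "ry": 0, "rz": 0},
    {"dx": 32, "dy": 160, "dz": 0, "rx": 0, "ry": 0, "rz": 0},
    {"dx": 40, "dy": 200, "dz": 0, "rx": 0, "ry": 0, "rz": 0},
  ],
)

```text
clock: 1.4
tcp_pos: [0.4586, -0.0329, 0.3024]
orientation: [3.07, 0.663, 0.0]
contact_force: [1.6, 0.8, -0.4]
grip_width: 0.0003
gripper_force: 0.0
```

Call:
send_rows(
  deltas=[
    {"dx": 18, "dy": 33, "dz": -12, "rx": 0, "ry": 0, "rz": 0},
    {"dx": 36, "dy": 66, "dz": -24, "rx": 0, "ry": 0, "rz": 0},
    {"dx": 54, "dy": 99, "dz": -36, "rx": 0, "ry": 0, "rz": 0},
    {"dx": 72, "dy": 132, "dz": -48, "rx": 0, "ry": 0, "rz": 0},
    {"dx": 90, "dy": 166, "dz": -60, "rx": 0, "ry": 0, "rz": -1.4},
  ],
)

```text
clock: 1.82
tcp_pos: [0.5493, 0.1325, 0.2415]
orientation: [3.078, 0.625, -0.0]
contact_force: [0.3, -0.4, -0.1]
grip_width: 0.0001
gripper_force: 0.0
```

Call:
send_rows(
  deltas=[
    {"dx": 0, "dy": 0, "dz": -30, "rx": 0, "ry": 0, "rz": 0},
    {"dx": 0, "dy": 0, "dz": -60, "rx": 0, "ry": 0, "rz": 0},
    {"dx": 0, "dy": 0, "dz": -90, "rx": 0, "ry": 0, "rz": 0},
    {"dx": 0, "dy": 0, "dz": -120, "rx": 0, "ry": 0, "rz": 0},
    {"dx": 0, "dy": 0, "dz": -120, "rx": 0, "ry": 0, "rz": 0},
  ],
)

```text
clock: 2.23
tcp_pos: [0.5449, 0.1298, 0.1167]
orientation: [3.078, 0.627, -0.016]
contact_force: [-0.8, -1.0, 0.2]
grip_width: 0.0001
gripper_force: 0.0
```

Run:
```python
from h import *
o=r.get_obs(); p=np.array(o["tcp_pos"]); print(p,o["joints"],o["contact_force"])
g=grab("scene"); tip=px(g,p-[0,0,.011])[0]; far=px(g,[.549,.1333,.084])[0]; print(tip,far)
a=grab("scene")["frame"][170:270,225:345]; b=grab("top")["frame"][185:285,240:360]
cv2.imwrite("pics/a1.png",np.hstack([cv2.resize(x,None,fx=s,fy=s,interpolation=cv2.INTER_CUBIC) for x,s in((a,3.2),(b,3.2))]))
```

```text
[0.54488246 0.12976446 0.11668352] [ 0.00267265  0.48629096 -0.44360476  1.90997177  0.27724041  0.81599437
 -1.75876548] [-0.80332248 -1.02695159  0.15796863]
[304.03242988 217.34015279] [304.23562549 224.91325413]
```

View pics/a1.png

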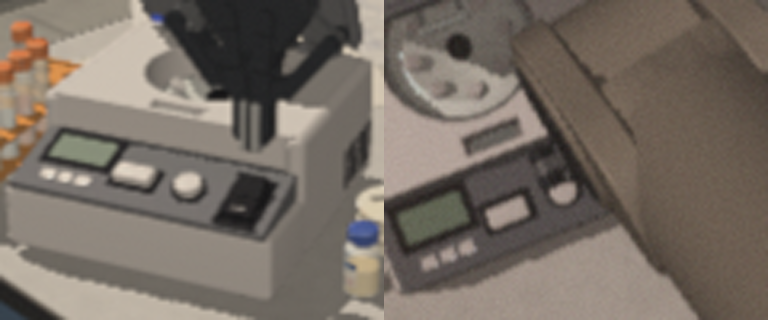

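The closed fingers hang above the far side of the rocker (left crop: tips at (255,148), rocker at (245,195)). I'll descend a little, check the position, then press.

Call:
send_rows(
  deltas=[
    {"dx": 0, "dy": 0, "dz": -10, "rx": 0, "ry": 0, "rz": 0},
    {"dx": 0, "dy": 0, "dz": -20, "rx": 0, "ry": 0, "rz": 0},
    {"dx": 0, "dy": 0, "dz": -20, "rx": 0, "ry": 0, "rz": 0},
  ],
)

```text
clock: 2.63
tcp_pos: [0.5483, 0.1308, 0.1014]
orientation: [3.078, 0.626, -0.001]
contact_force: [-1.5, 0.7, -0.5]
grip_width: 0.0004
gripper_force: 0.0
```

Call:
send_rows(
  deltas=[
    {"dx": 0, "dy": 2, "dz": -2, "rx": 0, "ry": 0, "rz": 0},
    {"dx": 0, "dy": 2, "dz": -4, "rx": 0, "ry": 0, "rz": 0},
    {"dx": 0, "dy": 2, "dz": -6, "rx": 0, "ry": 0, "rz": 0},
    {"dx": 0, "dy": 2, "dz": -6, "rx": 0, "ry": 0, "rz": 0},
  ],
)

```text
clock: 2.97
tcp_pos: [0.549, 0.1335, 0.0963]
orientation: [-3.078, -0.626, -0.001]
contact_force: [0.5, 0.3, 0.9]
grip_width: 0.0001
gripper_force: 0.1
```

Call:
send_rows(
  deltas=[
    {"dx": 0, "dy": 0, "dz": -1.5, "rx": 0, "ry": 0, "rz": 0},
    {"dx": 0, "dy": 0, "dz": -3, "rx": 0, "ry": 0, "rz": 0},
    {"dx": 0, "dy": 0, "dz": -3, "rx": 0, "ry": 0, "rz": 0},
  ],
)

```text
clock: 3.22
tcp_pos: [0.5497, 0.1337, 0.0938]
orientation: [-3.078, -0.626, -0.003]
contact_force: [1.9, 0.3, 2.2]
grip_width: -0.0002
gripper_force: 1.1
```

Call:
send_rows(
  deltas=[
    {"dx": 0, "dy": 0, "dz": -1, "rx": 0, "ry": 0, "rz": 0},
    {"dx": 0, "dy": 0, "dz": -2, "rx": 0, "ry": 0, "rz": 0},
    {"dx": 0, "dy": 0, "dz": -2, "rx": 0, "ry": 0, "rz": 0},
  ],
)

```text
clock: 3.47
tcp_pos: [0.5481, 0.1328, 0.0908]
orientation: [3.078, 0.626, -0.003]
contact_force: [-0.3, 0.2, 0.6]
grip_width: 0.0001
gripper_force: 0.0
```

Call:
send_rows(
  deltas=[
    {"dx": 0, "dy": 0, "dz": -1, "rx": 0, "ry": 0, "rz": 0},
    {"dx": 0, "dy": 0, "dz": -2, "rx": 0, "ry": 0, "rz": 0},
    {"dx": 0, "dy": 0, "dz": -2, "rx": 0, "ry": 0, "rz": 0},
  ],
)

```text
clock: 3.72
tcp_pos: [0.5483, 0.1329, 0.0898]
orientation: [3.078, 0.626, -0.002]
contact_force: [-2.9, -1.5, 9.3]
grip_width: 0.0
gripper_force: 4.9
```

Call:
send_rows(
  deltas=[
    {"dx": 0, "dy": 0, "dz": 30, "rx": 0, "ry": 0, "rz": 0},
    {"dx": 0, "dy": 0, "dz": 70, "rx": 0, "ry": 0, "rz": 0},
    {"dx": 0, "dy": 0, "dz": 110, "rx": 0, "ry": 0, "rz": 0},
    {"dx": 0, "dy": 0, "dz": 150, "rx": 0, "ry": 0, "rz": 0},
    {"dx": 0, "dy": 0, "dz": 190, "rx": 0, "ry": 0, "rz": 0},
  ],
)

```text
clock: 4.13
tcp_pos: [0.548, 0.133, 0.2808]
orientation: [3.078, 0.626, -0.002]
contact_force: [-0.4, 0.2, -0.6]
grip_width: 0.0003
gripper_force: 0.0
```

Run:
```python
from h import *
g=grab("scene"); a=g["frame"][120:270,225:345]
c0=np.load("scene0.npy"); 
b=cv2.imread("pics/scene0.png")[120:270,225:345]
cv2.imwrite("pics/a2.png",np.hstack([cv2.resize(x,None,fx=3.3,fy=3.3,interpolation=cv2.INTER_CUBIC) for x in(b,a)]))
```

```text
(no output)
```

View pics/a2.png

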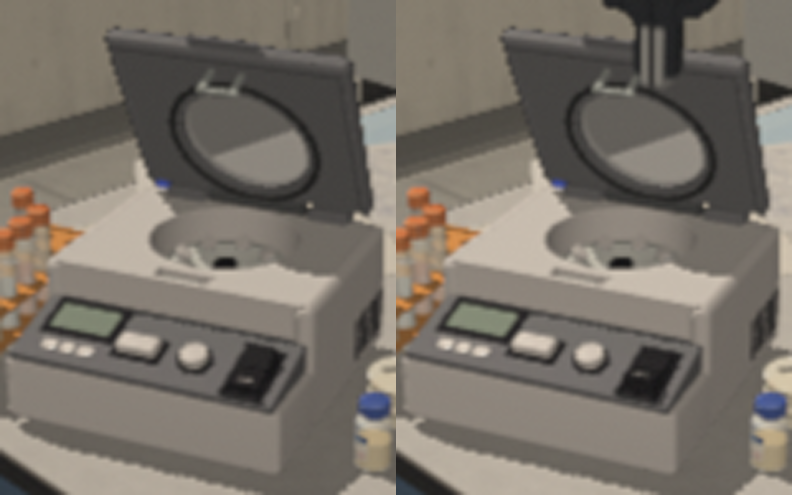

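The rocker flipped: its near half now stands up (right crop at (650,370)). Next I'll work out the arc for pushing the lid.

Run:
```python
from h import *
g=grab("top"); c=cloud(g)
p=np.array(r.get_obs()["tcp_pos"])
ex=np.array([.9205,.3907]); off=-.015*np.array([-.3907,.9205])
prev=None
for th in [1.15,1.08,.95,.8,.65,.5,.35,.25,.18,.12,.06,.01]:
    lx=.734-.145*np.cos(th)+.012*np.sin(th)+.011; z=.110+.145*np.sin(th)+.012*np.cos(th)+.011
    w=np.r_[lx*ex+off,z]*1000; print(th,np.round(w),None if prev is None else np.round(w-prev,1)); prev=w
print("A",lx,np.round((.71*ex+off)*1000),p)
```

```text
1.15 [647. 258. 258.] None
1.08 [638. 255. 255.] [-8.7 -3.7 -3.7]
0.95 [623. 248. 246.] [-15.5  -6.6  -8.6]
0.8 [607. 241. 233.] [-16.4  -7.  -12.5]
0.65 [592. 235. 218.] [-14.5  -6.2 -15.1]
0.5 [580. 230. 201.] [-12.3  -5.2 -17.3]
0.35 [570. 226. 182.] [ -9.8  -4.1 -19.1]
0.25 [565. 224. 169.] [ -5.   -2.1 -13.5]
0.18 [562. 222. 159.] [-2.7 -1.2 -9.7]
0.12 [560. 222. 150.] [-1.9 -0.8 -8.5]
0.06 [559. 221. 142.] [-1.4 -0.6 -8.6]
0.01 [558. 221. 134.] [-0.8 -0.3 -7.2]
A 0.6001272479395935 [659. 264.] [0.55182876 0.1346987  0.28615794]
```

Call:
send_rows(
  deltas=[
    {"dx": 0, "dy": 0, "dz": 30, "rx": 0, "ry": 0, "rz": 0},
    {"dx": 28, "dy": 33, "dz": 40, "rx": 0, "ry": 0, "rz": 0},
    {"dx": 56, "dy": 66, "dz": 40, "rx": 0, "ry": 0, "rz": 0},
    {"dx": 84, "dy": 99, "dz": 40, "rx": 0, "ry": 0, "rz": 0},
    {"dx": 112, "dy": 131, "dz": 40, "rx": 0, "ry": 0, "rz": 0},
  ],
)

```text
clock: 4.65
tcp_pos: [0.6572, 0.2599, 0.3187]
orientation: [3.078, 0.624, -0.001]
contact_force: [1.1, -0.5, 0.5]
grip_width: 0.0002
gripper_force: 0.0
```

Call:
send_rows(
  deltas=[
    {"dx": 0, "dy": 0, "dz": -30, "rx": 0, "ry": 0, "rz": 0},
    {"dx": 0, "dy": 0, "dz": -63, "rx": 0, "ry": 0, "rz": 0},
    {"dx": 0, "dy": 0, "dz": -63, "rx": 0, "ry": 0, "rz": 0},
  ],
)

```text
clock: 4.9
tcp_pos: [0.6531, 0.2577, 0.2476]
orientation: [3.075, 0.628, -0.02]
contact_force: [-1.5, -1.1, -1.1]
grip_width: 0.0001
gripper_force: 0.0
```

Call:
send_rows(
  deltas=[
    {"dx": -7, "dy": -3, "dz": 0, "rx": 0, "ry": 0, "rz": 0},
    {"dx": -14, "dy": -6, "dz": 0, "rx": 0, "ry": 0, "rz": 0},
    {"dx": -22, "dy": -9, "dz": -2, "rx": 0, "ry": 0, "rz": 0},
    {"dx": -30, "dy": -13, "dz": -7, "rx": 0, "ry": 0, "rz": 0},
    {"dx": -37, "dy": -16, "dz": -11, "rx": 0, "ry": 0, "rz": 0},
  ],
)

```text
clock: 5.32
tcp_pos: [0.6193, 0.2429, 0.2483]
orientation: [-3.078, -0.625, -0.007]
contact_force: [-0.0, 0.4, -0.0]
grip_width: 0.0
gripper_force: 0.2
```

Call:
send_rows(
  deltas=[
    {"dx": -8, "dy": -4, "dz": -7, "rx": 0, "ry": 0, "rz": 0},
    {"dx": -16, "dy": -7, "dz": -14, "rx": 0, "ry": 0, "rz": 0},
    {"dx": -24, "dy": -10, "dz": -21, "rx": 0, "ry": 0, "rz": 0},
    {"dx": -31, "dy": -13, "dz": -29, "rx": 0, "ry": 0, "rz": 0},
    {"dx": -37, "dy": -16, "dz": -37, "rx": 0, "ry": 0, "rz": 0},
  ],
)

```text
clock: 5.73
tcp_pos: [0.5823, 0.2269, 0.2101]
orientation: [-3.078, -0.625, -0.005]
contact_force: [-0.5, 1.0, 0.6]
grip_width: 0.0001
gripper_force: 0.5
```

Run:
```python
from h import *
o=r.get_obs();print(o["tcp_pos"],o["contact_force"])
a=grab("scene")["frame"][90:270,205:365]
cv2.imwrite("pics/a3.png",cv2.resize(a,None,fx=3,fy=3,interpolation=cv2.INTER_CUBIC))
```

```text
[0.58226961 0.22694568 0.21014676] [-0.45961882  1.04870671  0.64468817]
```

View pics/a3.png

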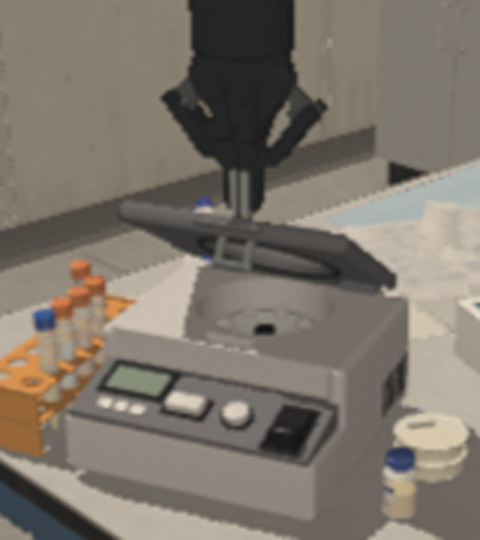

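The lid follows the fingers and is half shut, with the contact near mid width. I'll continue along the arc.

Call:
send_rows(
  deltas=[
    {"dx": -4, "dy": -1, "dz": -10, "rx": 0, "ry": 0, "rz": 0},
    {"dx": -9, "dy": -3, "dz": -22, "rx": 0, "ry": 0, "rz": 0},
    {"dx": -13, "dy": -4, "dz": -34, "rx": 0, "ry": 0, "rz": 0},
    {"dx": -16, "dy": -5, "dz": -46, "rx": 0, "ry": 0, "rz": 0},
    {"dx": -19, "dy": -5, "dz": -58, "rx": 0, "ry": 0, "rz": 0},
  ],
)

```text
clock: 6.2
tcp_pos: [0.5636, 0.2217, 0.1498]
orientation: [3.078, 0.625, 0.001]
contact_force: [0.6, -2.1, 2.2]
grip_width: 0.0003
gripper_force: 0.9
```

Call:
send_rows(
  deltas=[
    {"dx": 0, "dy": 0, "dz": -3, "rx": 0, "ry": 0, "rz": 0},
    {"dx": 0, "dy": 0, "dz": -6, "rx": 0, "ry": 0, "rz": 0},
    {"dx": 0, "dy": 0, "dz": -9, "rx": 0, "ry": 0, "rz": 0},
    {"dx": 0, "dy": 0, "dz": -12, "rx": 0, "ry": 0, "rz": 0},
    {"dx": 0, "dy": 0, "dz": -12, "rx": 0, "ry": 0, "rz": 0},
  ],
)

```text
clock: 6.62
tcp_pos: [0.5636, 0.2225, 0.138]
orientation: [-3.078, -0.626, -0.001]
contact_force: [-0.6, 0.8, 0.7]
grip_width: 0.0001
gripper_force: 0.1
```

Call:
send_rows(
  deltas=[
    {"dx": 0, "dy": 0, "dz": -2, "rx": 0, "ry": 0, "rz": 0},
    {"dx": 0, "dy": 0, "dz": -4, "rx": 0, "ry": 0, "rz": 0},
    {"dx": 0, "dy": 0, "dz": -4, "rx": 0, "ry": 0, "rz": 0},
  ],
)

```text
clock: 6.87
tcp_pos: [0.5635, 0.2224, 0.1341]
orientation: [-3.078, -0.626, -0.0]
contact_force: [-1.0, -0.3, 1.2]
grip_width: -0.0001
gripper_force: 0.7
```

Call:
send_rows(
  deltas=[
    {"dx": 0, "dy": 0, "dz": -1, "rx": 0, "ry": 0, "rz": 0},
    {"dx": 0, "dy": 0, "dz": -2, "rx": 0, "ry": 0, "rz": 0},
    {"dx": 0, "dy": 0, "dz": -2, "rx": 0, "ry": 0, "rz": 0},
  ],
)

```text
clock: 7.12
tcp_pos: [0.5634, 0.2224, 0.133]
orientation: [3.078, 0.626, 0.001]
contact_force: [-2.2, -1.7, 7.0]
grip_width: -0.0001
gripper_force: 3.5
```

Call:
send_rows(
  deltas=[
    {"dx": 0, "dy": 0, "dz": -1, "rx": 0, "ry": 0, "rz": 0},
    {"dx": 0, "dy": 0, "dz": -2, "rx": 0, "ry": 0, "rz": 0},
    {"dx": 0, "dy": 0, "dz": -2, "rx": 0, "ry": 0, "rz": 0},
  ],
)

```text
clock: 7.37
tcp_pos: [0.5635, 0.2224, 0.1328]
orientation: [3.078, 0.626, 0.001]
contact_force: [-8.4, -3.3, 19.9]
grip_width: 0.0
gripper_force: 10.3
```

The lid is at its rigid stop. I'll lift off and check that it stays down.

Call:
send_rows(
  deltas=[
    {"dx": 0, "dy": 0, "dz": 10, "rx": 0, "ry": 0, "rz": 0},
    {"dx": 0, "dy": 0, "dz": 30, "rx": 0, "ry": 0, "rz": 0},
    {"dx": 0, "dy": 0, "dz": 50, "rx": 0, "ry": 0, "rz": 0},
    {"dx": 0, "dy": 0, "dz": 50, "rx": 0, "ry": 0, "rz": 0},
    {"dx": 0, "dy": 0, "dz": 50, "rx": 0, "ry": 0, "rz": 0},
  ],
)

```text
clock: 7.78
tcp_pos: [0.5642, 0.2224, 0.1814]
orientation: [-3.078, -0.626, -0.004]
contact_force: [-0.3, 0.1, -1.2]
grip_width: 0.0001
gripper_force: 0.0
```

Run:
```python
from h import *
o=r.get_obs();print(o["tcp_pos"],o["contact_force"])
g=grab("scene"); c=cloud(g); cv2.imwrite("pics/a4.png",cv2.resize(g["frame"][130:270,205:365],None,fx=4,fy=4,interpolation=cv2.INTER_CUBIC))
for s in(.04,.08,.12,.155):
    for ly in (-.09,.05):
        P=np.r_[(.734-s)*np.array([.9205,.3907])+ly*np.array([-.3907,.9205]),.122]; u,v=np.round(px(g,P)[0]).astype(int)
        print(s,ly,np.round(np.nanmedian(c[v-1:v+2,u-1:u+2].reshape(-1,3),0),3))
# white round key, bright pixels by cloud
u,v=np.round(px(g,[.5209,.170,.078])[0]).astype(int); print("key px",u,v,np.round(np.nanmedian(c[v-1:v+2,u-1:u+2].reshape(-1,3),0),4))
```

```text
[0.56420397 0.22244742 0.18137788] [-0.2553142   0.08988912 -1.16017646]
0.04 -0.09 [0.67  0.187 0.123]
0.04 0.05 [0.619 0.317 0.122]
0.08 -0.09 [0.634 0.168 0.124]
0.08 0.05 [0.578 0.297 0.123]
0.12 -0.09 [0.599 0.156 0.123]
0.12 0.05 [0.541 0.28  0.123]
0.155 -0.09 [0.568 0.144 0.123]
0.155 0.05 [0.514 0.271 0.122]
key px 284 226 [0.5216 0.17   0.077 ]
```

View pics/a4.png

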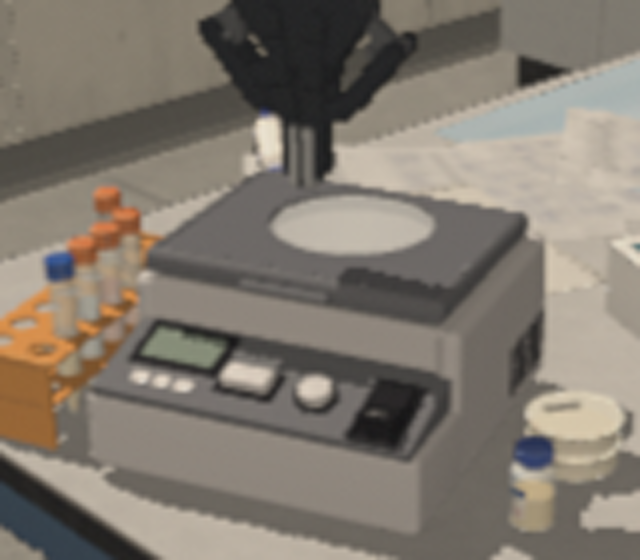

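The lid stays shut by itself at z ≈ 0.122–0.124. Both cameras put the round key at (0.521,0.170,0.077). I'll move over it.

Call:
send_rows(
  deltas=[
    {"dx": -15, "dy": -18, "dz": 0, "rx": 0, "ry": 0, "rz": 0},
    {"dx": -30, "dy": -36, "dz": 0, "rx": 0, "ry": 0, "rz": 0},
    {"dx": -45, "dy": -53, "dz": 0, "rx": 0, "ry": 0, "rz": 0},
    {"dx": -45, "dy": -53, "dz": 0, "rx": 0, "ry": 0, "rz": 0},
    {"dx": -45, "dy": -53, "dz": 0, "rx": 0, "ry": 0, "rz": 0},
  ],
)

```text
clock: 8.25
tcp_pos: [0.5175, 0.1677, 0.1793]
orientation: [3.078, 0.624, -0.003]
contact_force: [0.5, 0.0, 0.5]
grip_width: 0.0001
gripper_force: 0.0
```

Call:
send_rows(
  deltas=[
    {"dx": 0, "dy": 0, "dz": -25, "rx": 0, "ry": 0, "rz": 0},
    {"dx": 0, "dy": 0, "dz": -50, "rx": 0, "ry": 0, "rz": 0},
    {"dx": 0, "dy": 0, "dz": -70, "rx": 0, "ry": 0, "rz": 0},
    {"dx": 0, "dy": 0, "dz": -80, "rx": 0, "ry": 0, "rz": 0},
    {"dx": 0, "dy": 0, "dz": -80, "rx": 0, "ry": 0, "rz": 0},
  ],
)

```text
clock: 8.67
tcp_pos: [0.5171, 0.1693, 0.0977]
orientation: [3.078, 0.628, -0.007]
contact_force: [0.0, -0.7, -0.3]
grip_width: 0.0004
gripper_force: 0.0
```

Call:
send_rows(
  deltas=[
    {"dx": 2, "dy": 0, "dz": -3, "rx": 0, "ry": 0, "rz": 0},
    {"dx": 2, "dy": 0, "dz": -6, "rx": 0, "ry": 0, "rz": 0},
    {"dx": 2, "dy": 0, "dz": -9, "rx": 0, "ry": 0, "rz": 0},
    {"dx": 2, "dy": 0, "dz": -9, "rx": 0, "ry": 0, "rz": 0},
  ],
)

```text
clock: 9.0
tcp_pos: [0.5207, 0.1693, 0.0916]
orientation: [-3.079, -0.626, -0.001]
contact_force: [-0.3, 0.4, 0.2]
grip_width: -0.0
gripper_force: 0.0
```

Call:
send_rows(
  deltas=[
    {"dx": 0, "dy": 0, "dz": -1.5, "rx": 0, "ry": 0, "rz": 0},
    {"dx": 0, "dy": 0, "dz": -3, "rx": 0, "ry": 0, "rz": 0},
    {"dx": 0, "dy": 0, "dz": -3, "rx": 0, "ry": 0, "rz": 0},
  ],
)

```text
clock: 9.25
tcp_pos: [0.5208, 0.1693, 0.0887]
orientation: [-3.078, -0.626, -0.002]
contact_force: [0.8, -0.7, 1.8]
grip_width: -0.0002
gripper_force: 0.9
```

Call:
send_rows(
  deltas=[
    {"dx": 0, "dy": 0, "dz": -1.5, "rx": 0, "ry": 0, "rz": 0},
    {"dx": 0, "dy": 0, "dz": -3, "rx": 0, "ry": 0, "rz": 0},
    {"dx": 0, "dy": 0, "dz": -3, "rx": 0, "ry": 0, "rz": 0},
  ],
)

```text
clock: 9.5
tcp_pos: [0.5211, 0.1695, 0.0856]
orientation: [-3.078, -0.626, -0.002]
contact_force: [2.5, -0.0, 4.9]
grip_width: 0.0004
gripper_force: 1.8
```

Call:
send_rows(
  deltas=[
    {"dx": 0, "dy": 0, "dz": -1, "rx": 0, "ry": 0, "rz": 0},
    {"dx": 0, "dy": 0, "dz": -2, "rx": 0, "ry": 0, "rz": 0},
    {"dx": 0, "dy": 0, "dz": -2, "rx": 0, "ry": 0, "rz": 0},
  ],
)

```text
clock: 9.75
tcp_pos: [0.5214, 0.1696, 0.0848]
orientation: [3.078, 0.626, 0.003]
contact_force: [-1.2, -1.3, 14.2]
grip_width: -0.0001
gripper_force: 7.3
```

Firm stop reached at 14 N, so the key is fully down. I'll hold for a while, then check.

Call:
send_rows(
  deltas=[
    {"dx": 0, "dy": 0, "dz": 0, "rx": 0, "ry": 0, "rz": 0},
    {"dx": 0, "dy": 0, "dz": 0, "rx": 0, "ry": 0, "rz": 0},
    {"dx": 0, "dy": 0, "dz": 0, "rx": 0, "ry": 0, "rz": 0},
    {"dx": 0, "dy": 0, "dz": 0, "rx": 0, "ry": 0, "rz": 0},
    {"dx": 0, "dy": 0, "dz": 0, "rx": 0, "ry": 0, "rz": 0},
  ],
)

```text
clock: 10.17
tcp_pos: [0.5213, 0.1696, 0.0848]
orientation: [3.078, 0.626, 0.004]
contact_force: [-1.7, -1.8, 14.5]
grip_width: -0.0002
gripper_force: 7.1
```

Call:
send_rows(
  deltas=[
    {"dx": 0, "dy": 0, "dz": 0, "rx": 0, "ry": 0, "rz": 0},
    {"dx": 0, "dy": 0, "dz": 0, "rx": 0, "ry": 0, "rz": 0},
    {"dx": 0, "dy": 0, "dz": 0, "rx": 0, "ry": 0, "rz": 0},
    {"dx": 0, "dy": 0, "dz": 0, "rx": 0, "ry": 0, "rz": 0},
    {"dx": 0, "dy": 0, "dz": 0, "rx": 0, "ry": 0, "rz": 0},
  ],
)

```text
clock: 10.58
tcp_pos: [0.5213, 0.1696, 0.0848]
orientation: [3.078, 0.626, 0.004]
contact_force: [-0.6, -0.4, 13.7]
grip_width: -0.0002
gripper_force: 7.1
```

Run:
```python
from h import *
g=grab("scene"); cv2.imwrite("pics/a5.png",cv2.resize(g["frame"][130:270,205:365],None,fx=4,fy=4,interpolation=cv2.INTER_CUBIC))
```

```text
(no output)
```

View pics/a5.png

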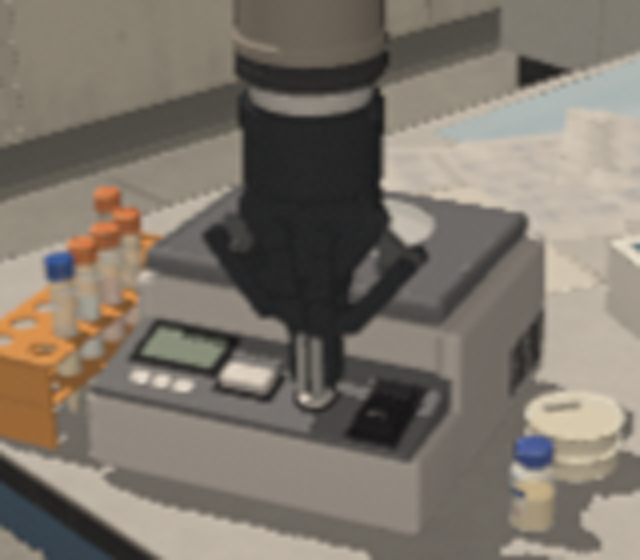

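The fingers hold the round key down at (315,395), the lid is shut, the rocker is on, and the wide key and bystanders are untouched.

```bash
python3 -c "
from bench import r
print(r.hand_in())"
```

```text
the job is handed in; nothing more can be done
None
```

I switched the mains on, pushed the lid down until it stayed shut by itself, and handed in at about 10.6 s with the round short-spin key held fully down at about 14 N; the hand-in returned no verdict.

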